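# Chock the proofing bed up to its height stop

### The job

The hinged proofing bed has sagged onto its rest. Take the wooden wedge by its blue handle, slide it thin end first along the lane under the bed's free edge until the brass tongue comes up against the red height stop, and press it in snugly so that the bed is held firmly against the stop without play, but do not ram it. Leave the wedge lying flat in the lane on its own and do not disturb the other things on the bench.

Things in the scene. Friction and masses are not known exactly. Their poses are not given: they have to be found in the camera images.
- board: fixed aluminium board 360 x 190 x 6 mm flat on the bench, carrying the frame and wedge lane; its place and yaw change. Origin on its underside (z = 0), on the lane's centre line straight below the bed's lift bar; +x is the way the wedge is pushed in (towards the hinge), z up. It runs from x = -170 to +190 mm; its top face is 6 mm up
- lane_mouth (a point): middle of the lane's flared mouth, on the board's top, 97 mm before the lift bar (board x = -97 mm), about 73 mm wide. The lane is two steel rails 7.5 mm high; from x = -50 to +110 mm of the board their inner faces are 46 mm apart (y = +-23 mm). Before the mouth the board is bare
- frame: fixed green steel frame 190 x 150 mm on the board, same axes, origin straight above the board's origin. It stands on screw feet whose setting changes: its origin is 6 to 10 mm above the bench, so how far the wedge must go in changes too. It carries the bed's hinge at its far end and the stop post at its +y side
- bed: dark steel plate 166 x 124 x 10 mm with a wooden printing block, 0.6 to 1.1 kg. Origin on its hinge axis (along y), 165 mm beyond the lift bar; it swings 0.048 rad, from rest to the stop; beyond that a push on the wedge only adds force. Raised with play it bears on the wedge with 3 to 6 N; it is snug from about 9 N between bed and wedge; over 28 N is ramming
- lift_bar (a point): middle of the underside of the round brass bar, 40 mm long (along y) and 10 mm thick, fixed under the bed's free edge: the wedge's slope lifts it here. At rest it is 9 mm above the frame's origin (9 to 13 mm above the board's top); at the stop it is 8 mm higher
- stop_mark (a point): height mark: middle of the underside of the red steel lug on the stop post, fixed to the frame; z up. The lug and post are on the bed's +y side, at most 70 mm above the bench
- tongue (a point): middle of the top face of the brass tongue that sticks out of the bed's +y side, right below the stop mark. At rest it is 7.5 mm below the mark; at the stop it meets it
- wedge: loose wooden wedge 146 x 36 mm, 0.2 kg, flat on the bench. Origin on its underside below the middle of the handle; +x to the thin end, z up. From x = 18 to 128 mm it is 36 mm wide and its top slopes from 27 down to 5 mm. Behind, from x = -18 to +18 mm, stands the handle: a block 24 mm wide (y, pinch it across this from above) from the sole to 60 mm, upper half blue
- wedge_tip (a point): middle of the lower edge of the wedge's thin end, 128 mm from its origin. Sole and slope are waxed: friction about 0.3 (0.24 to 0.36) on brass and board, so the push needed is about 0.8 times (0.65 to 0.95) the load on the slope, and the wedge stays when let go; if the hand held or rocked it up off the board, some of the load is lost as it settles
- ink_tin_1: bystander: ink tin with red and yellow splashes and a dark lid, loose, 70 mm wide, 61 mm high, left of the bed; origin at its underside
- baren: bystander: round black hand pad with a wooden grip, loose, 100 mm wide, 40 mm high, left of the bed near the robot; origin at its underside
Mind the look-alikes: they are no part of the job. Leave any pink or purple look-alike of the wedge alone.

How it is judged:
By the outcome, as a careful person would: the job done as asked, in the order asked, and still so for the second after the job is handed in, with the robot touching nothing.
It also fails if it takes over 72 s, if anything falls off the work surface, if the arm or the gripper's body presses on something with over 40 N, if the wrist force passes 120 N, or if a joint passes its speed limit or range.

### The arm

A 6-joint arm with a two-finger parallel gripper is mounted at the origin on a cart in front of the work surface, level with it; the furniture and walls round the work are solid. World frame = base frame: x ahead of the robot, y to its left, z up, the work surface at z = 0. Lengths are in m, angles in rad, forces in N, time in s.
With the tool pointing down it reaches from about 0.25 to 0.775 m from the base axis. Payload 4 kg.
Tool frame: the origin (TCP) lies midway between the tips of the shut fingers; the grasp point (between the pads) lies 19 mm behind it; z points along the fingers, x is the direction in which the jaws open and shut, and the axes are right-handed (so a half turn about z gives the same grasp; the last joint's range is limited). The gripper opens to 94 mm and grips with 3 to 60 N. Pads are 16 mm wide; open, the fingers measure 119 mm over their backs; the gripper's body (75 mm by 177 mm) begins 78 mm behind the grasp point.
Start: joints at [-1.227, 0.087, 1.371, -0, 1.684, -0.103], TCP at [0.238, -0.496, 0.206] pointing down, gripper open.
Joint ranges: [-3.1, 3.1], [-0.76, 2.03], [0.27, 2.55], [-1.08, 4.22], [0.17, 2.65], [-2.57, 2.57]. Speed limits (rad/s): [2.79, 2.79, 3.14, 3.14, 3.14, 3.14].

### API

Orientations are given as [roll, pitch, yaw] about the fixed x, y, z axes, in that order (R = Rz(yaw) Ry(pitch) Rx(roll)).
In Python, from bench import robot, eyes, close_job gives the robot as it stands.
- The arm moves only by the shell command python3 -m jog 'ROWS'. ROWS is JSON, a list of rows, each a list of 3 entries, a list of its own where there are three numbers: the turn, a rotation vector about the tool's x, y, z in degrees, then the shift along the tool's x, y, z in mm, then the closure, from -1 (fully open) to 1 (shut). In form: [[[wx, wy, wz], [x, y, z], claw], ...]. A call has 1 to 5 rows; each row is the pose to reach, as a shift and turn from the pose commanded when the call began, along the tool's axes at that moment; what a row does not reach only later rows make up. A row lasts 1/10 s, in which the tool goes at most 50 mm and 8.59 degrees, less where a joint would pass 70% of its speed; a pose out of reach is approached as far as the arm can. A call with a gripper value outside its range is refused whole. The fingers move at their own pace and stop on an object; the grip force is fixed at half the most. Time passes only in rows, so rows that repeat a pose let the fingers close. It gives the time, the measured TCP pose, the force and the opening at its end, in the units of the state.
- robot.get_obs(): the state, without advancing time (a new reading comes with each control period).
- eyes.snapshot(name): name is "scene" or "top" or "wrist"; returns (picture, depth): 400x640x3 uint8, red, green, blue; 400x640 float32, m along the optical axis (not along the pixel's ray), 0 where there is no reading.
- eyes.camera_params(name): a dict with "mtx" (3x3 intrinsics, pixels), "k1" (the pictures are not rectified: a ray, as slopes to the right and down, at radius r is drawn at 1 + k1 r^2 times it, then the intrinsics apply), "world_to_cam" (4x4, takes a point from world to camera coordinates). Camera axes: x right, y up, looking along -z (the intrinsics and any distortion apply to the point x, -y, -z); pixel columns grow to the right and rows downward; lengths in m; the calibration is good to about 2 mm. A picture is of the moment at which its call begins: read the wrist's pose just before it. camera_params takes no time and is no camera call; for the wrist camera it gives the pose at the moment of the call.
- close_job(): hands the job in, once; it reports no verdict.
The state is a dict: "time": time; "joint_positions": joint angles; "qvel": joint speeds; "joint_torque": joint torques, N m; "tool_pos": TCP position; "ee_rot": TCP orientation; "wrist_force": force on the tool from outside, world axes, zero at the start; "wrist_torque": the same for the moment, N m; "width": finger opening in m.
Only numpy, scipy, OpenCV 4.12 (cv2) and the standard library are available. Lean on these libraries where they do the work, as an engineer would, in place of code of your own. Each camera call takes 0.05 s, during which the arm holds its last target. There are 200 camera calls.

## Working session

There is one attempt and no reset: what is moved stays moved. The work goes in short steps, Python scripts to look and compute and a shell command to move; the robot and the scene stay as the last step left them, time stands still between calls to the robot, and variables do not carry over. Pictures are saved under pics/ and viewed, about 8 in all and at most 12, crops included, and the job is handed in when it is done.

```bash
ls; mkdir -p pics
cat > h.py <<'E'
import numpy as np, cv2
from bench import robot, eyes, close_job
def snap(n,f):
    p=eyes.camera_params(n); im,d=eyes.snapshot(n); cv2.imwrite('pics/%s.png'%f,im[:,:,::-1]); np.savez('pics/%s.npz'%f,im=im,d=d,mtx=p['mtx'],k1=p['k1'],w=p['world_to_cam']); return im,d
def ray(z,u,v):
    K=z['mtx'];k=float(z['k1']);a=np.array([(u-K[0,2])/K[0,0],(v-K[1,2])/K[1,1]]);s=a.copy()
    for _ in range(20): s=a/(1+k*(s@s))
    return s
def w3(f,u,v,h=None,dep=None):
    """pixel->world: at depth (median 3x3) or on plane z=h"""
    z=np.load('pics/%s.npz'%f); s=ray(z,u,v); M=np.linalg.inv(z['w']); r=np.array([s[0],-s[1],-1.])
    if h is None:
        D=z['d'][int(round(v))-1:int(round(v))+2,int(round(u))-1:int(round(u))+2]; D=D[D>0]; return M[:3,:3]@(r*np.median(D))+M[:3,3]
    c=M[:3,3]; q=M[:3,:3]@r; return c+q*(h-c[2])/q[2]
def pix(f,P):
    z=np.load('pics/%s.npz'%f); c=z['w']@np.append(P,1); s=np.array([c[0],-c[1]])/-c[2]; s=s*(1+float(z['k1'])*(s@s)); return z['mtx'][:2,:2]@s+z['mtx'][:2,2]
E
python3 - <<'E'
from h import *
print(robot.get_obs()); snap('top','top0'); snap('scene','sc0')
E
```

```text
pics
{'time': 0.0, 'joint_positions': array([-1.22711350e+00,  8.79472820e-02,  1.37226196e+00, -1.25294201e-06,
        1.68358685e+00, -1.03051751e-01]), 'qvel': array([-5.18876795e-05, -1.18662154e-03, -2.67641829e-04,  7.73518542e-04,
       -5.72321877e-04,  1.34438181e-04]), 'joint_torque': array([-4.61646891e-05, -3.40181279e+01, -3.02426004e+01,  7.16618495e-02,
        3.30184679e-02, -1.72369869e-04]), 'tool_pos': array([ 0.23744504, -0.49549288,  0.20430449]), 'ee_rot': array([-3.14136723e+00,  2.19188060e-03, -1.12406164e+00]), 'wrist_force': array([0.04933301, 0.3579063 , 0.21870605]), 'wrist_torque': array([ 0.00414686,  0.0308505 , -0.04731592]), 'width': 0.09389767973838743}
```

View pics/top0.png

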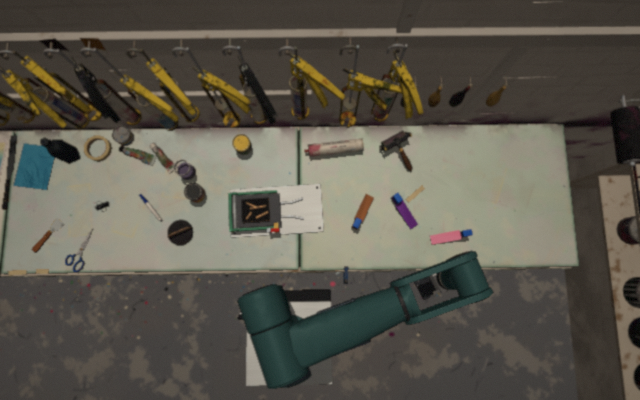

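View pics/sc0.png

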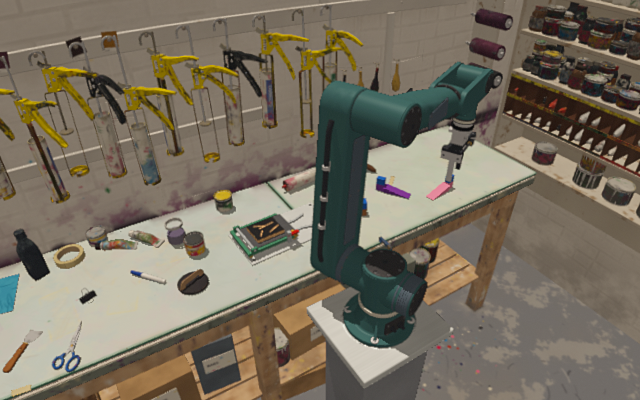

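The top view shows three wedges, all with blue handles: brown (362,212), purple (404,211) and pink (451,237). The plain wooden brown one fits the description. The board is at (278,210), with its lane mouth facing right (-y). I'll confirm with an enlarged crop.

Run:
```python
from h import *
im=cv2.imread('pics/top0.png')[175:245,220:420]; cv2.imwrite('pics/c1.png',cv2.resize(im,None,fx=4,fy=4,interpolation=cv2.INTER_CUBIC))
for n,p in dict(wh=(356,227),wt=(366,199),bTR=(321,185),bBR=(323,232)).items(): print(n,w3('top0',*p),w3('top0',*p,h=0.006))
```

```text
wh [ 0.42486496 -0.2595428   0.05544203] [ 0.43026185 -0.2639495   0.006     ]
wt [ 0.5395439  -0.306112    0.00933017] [ 0.54012833 -0.30649437  0.006     ]
bTR [ 0.59986312 -0.13065767  0.0014944 ] [ 0.59891246 -0.13061884  0.006     ]
bBR [ 0.41291625 -0.13541581  0.00446067] [ 0.41276449 -0.1353981   0.006     ]
```

View pics/c1.png

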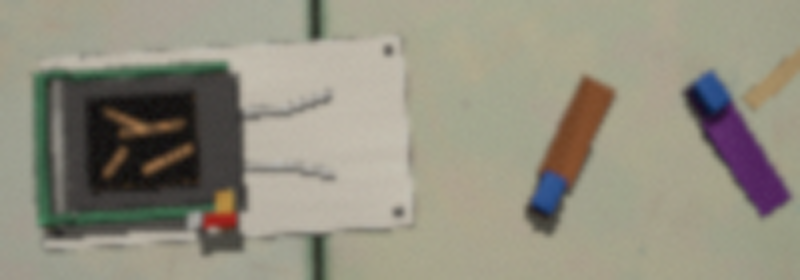

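```bash
cat >> h.py <<'E'
def rows(P,yaw,cur=None):
    """shift (tool axes, mm) and turn (deg) from measured pose to tool-down pose"""
    from scipy.spatial.transform import Rotation as R
    o=robot.get_obs(); p,e=(o['tool_pos'],o['ee_rot']) if cur is None else cur
    R0=R.from_euler('xyz',e); R1=R.from_euler('xyz',[np.pi,0,np.radians(yaw)])
    print('turn',np.round((R0.inv()*R1).as_rotvec(degrees=True),2),'shift',np.round(R0.inv().apply(np.array(P)-p)*1000,1))
def st():
    o=robot.get_obs(); print(round(o['time'],2),np.round(o['tool_pos']*1e3,1),np.round(np.degrees(o['ee_rot']),2),'F',np.round(o['wrist_force'],1),'w',round(o['width']*1e3,1),'q',np.round(np.degrees(o['joint_positions']),1))
E
python3 - <<'E'
from h import *
p=eyes.camera_params('wrist'); M=np.linalg.inv(p['world_to_cam']); print(M,p['mtx'])
rows([.40,-.20,.30],-112)
E
```

```text
[[ 0.43237553  0.8775286   0.20735224  0.29670032]
 [-0.9016902   0.42142052  0.09674463 -0.46681607]
 [-0.00248631 -0.22879749  0.97347087  0.3834518 ]
 [ 0.          0.          0.          1.        ]] [[284.65188365   0.         322.22021604]
 [  0.         284.65188365 195.62392813]
 [  0.           0.           1.        ]]
turn [3.00e-02 1.10e-01 4.76e+01] shift [-196.5 -274.3  -95.1]
```

```bash
python3 -m jog '[[[0,0,8],[-33,-46,-16],-1],[[0,0,16],[-66,-92,-32],-1],[[0,0,24],[-99,-138,-48],-1],[[0,0,32],[-132,-184,-64],-1],[[0,0,40],[-164,-228,-79],-1]]'; python3 -c "
from h import *
st(); rows([.40,-.20,.30],-112)"
```

```text
time: 0.6
tool_pos: [0.3495, -0.2913, 0.2709]
ee_rot: [3.142, 0.0, -1.811]
wrist_force: [0.5, 0.5, -0.4]
width: 0.0944
0.6 [ 349.5 -291.3  270.9] [ 1.7999e+02  2.0000e-02 -1.0378e+02] F [ 0.5  0.5 -0.4] w 94.4 q [-47.   -7.4  83.3   0.  104.1  56.8]
turn [0.01 0.02 8.22] shift [-100.8  -27.3  -29.1]
```

```bash
python3 -m jog '[[[0,0,4],[-48,-13,-14],-1],[[0,0,7.6],[-90,-25,-25],-1],[[0,0,7.6],[-90,-25,-25],-1],[[0,0,7.6],[-90,-25,-25],-1]]'; python3 -c "
from h import *
st(); snap('wrist','w1')
im=cv2.imread('pics/w1.png'); cv2.imwrite('pics/w1b.png',cv2.resize(im,(800,500)))"
```

```text
time: 1.0
tool_pos: [0.3946, -0.2109, 0.2956]
ee_rot: [-3.142, -0.001, -1.935]
wrist_force: [0.1, -0.1, 0.1]
width: 0.0941
1.0 [ 394.6 -210.9  295.6] [-1.8000e+02 -4.0000e-02 -1.1088e+02] F [ 0.1 -0.1  0.1] w 94.1 q [-35.4  -8.2  81.2  -0.  106.9  75.5]
```

View pics/w1b.png

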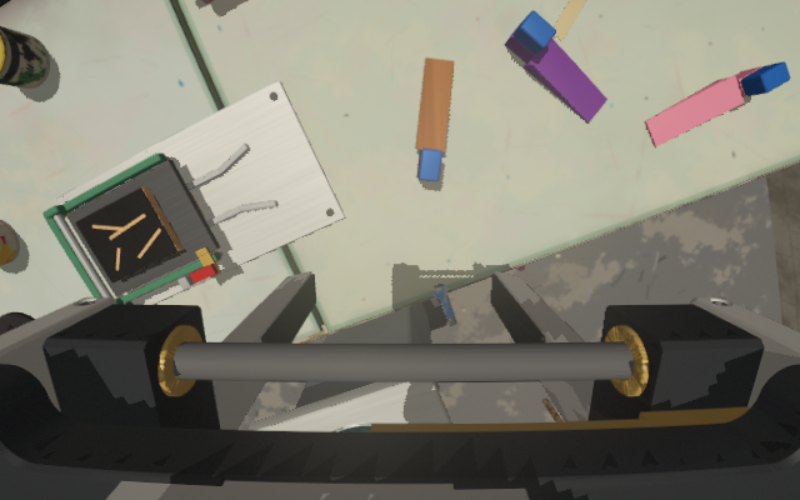

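The wrist view shows the brown wedge at (437,115) with its blue handle at (430,165). The board's near corners are at (281,82) and (345,217), and the rail ends at (247,147) and (277,205). Next I'll measure using depth.

```bash
cat >> h.py <<'E'
def cloud(f):
    z=np.load('pics/%s.npz'%f); K=z['mtx'];k=float(z['k1']); v,u=np.mgrid[:400,:640]; a=np.stack([(u-K[0,2])/K[0,0],(v-K[1,2])/K[1,1]],-1); s=a.copy()
    for _ in range(20): s=a/(1+k*(s**2).sum(-1,keepdims=True))
    d=z['d'].astype(float); M=np.linalg.inv(z['w']); P=np.stack([s[...,0]*d,-s[...,1]*d,-d],-1)@M[:3,:3].T+M[:3,3]; P[d==0]=np.nan
    return z['im'],P
E
python3 - <<'E'
from h import *
im,P=cloud('w1'); hsv=cv2.cvtColor(im,cv2.COLOR_RGB2HSV)
U=lambda x,y:(x/1.25,y/1.25)
roi=np.zeros((400,640),bool); roi[40:155,325:370]=1
print('bench z',np.nanmedian(P[120:150,280:320,2]))
blue=roi&(hsv[...,0]>100)&(hsv[...,0]<130)&(hsv[...,1]>120)&(P[...,2]>.05)
def rect(m):
    Q=P[m]; r=cv2.minAreaRect((Q[:,:2]*1000).astype(np.float32)); print(m.sum(),r,np.round(np.nanpercentile(Q[:,2],[5,50,95])*1e3,1)); return Q
rect(blue); br=roi&(hsv[...,0]<20)&(hsv[...,1]>100)&(P[...,2]>.004)&(P[...,2]<.03); Q=rect(br)
n=np.linalg.lstsq(np.c_[Q[:,:2],np.ones(len(Q))],Q[:,2],rcond=None)[0]; print('grad yaw',np.degrees(np.arctan2(-n[1],-n[0])),np.hypot(n[0],n[1]))
for nme,p in dict(cT=(281,82),cB=(345,217)).items(): print(nme,w3('w1',*U(*p),h=.006))
for nme,p in dict(rT=(247,147),rB=(277,205)).items(): print(nme,w3('w1',*U(*p),h=.0135),w3('w1',*U(*p)))
# board fit: top face white points
mm=np.zeros((400,640),bool); cv2.fillPoly(t:=np.zeros((400,640),np.uint8),[np.array([[225,66],[276,174],[150,240],[80,130]])],1); mm=(t>0)
Q=P[mm]; print('z',np.nanpercentile(Q[:,2],[5,25,50]))
c=np.zeros((230,320,3),np.uint8); big=cv2.resize(cv2.imread('pics/w1.png')[60:250,30:290],None,fx=3,fy=3,interpolation=cv2.INTER_CUBIC); cv2.imwrite('pics/c2.png',big)
E
```

```text
bench z -0.0003578695227088591
201 ((441.4149475097656, -261.4803161621094), (20.343158721923828, 31.59281349182129), 62.68302917480469) [58.4 59.7 60.8]
1645 ((505.3885803222656, -294.49517822265625), (35.38925552368164, 108.78619384765625), 62.95724868774414) [ 6.  15.8 25.4]
grad yaw -23.146680079355495 0.19875773774460806
cT [ 0.60003492 -0.12712471  0.006     ]
cB [ 0.41518698 -0.13606536  0.006     ]
rT [ 0.54323657 -0.0559132   0.0135    ] [ 0.54420687 -0.05393605  0.00837784]
rB [ 0.46238008 -0.06049585  0.0135    ] [ 0.4624853  -0.05768354  0.00602165]
z [0.00066232 0.00539315 0.00631581]
```

View pics/c2.png

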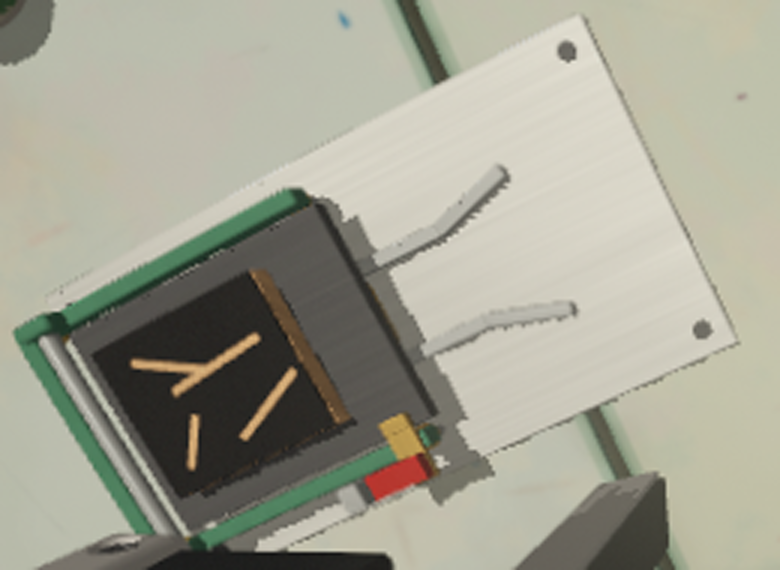

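The crop shows the board corners at (583,14) and (739,343), the far edge running to (50,295), and rail tips at (505,170) and (575,310).

Run:
```python
from h import *
C=lambda x,y,h:w3('w1',30+x/3-.33,60+y/3-.33,h=h)[:2]*1e3
pts=dict(cT=(583,14,.006),cB=(740,343,.006),far=(50,297,.006),near=(495,458,.006),tT=(506,172,.0135),tB=(577,308,.0135),bT=(440,232,.0135),bB=(489,318,.0135),eT=(375,260,.0135),eB=(423,348,.0135))
r={k:C(*v) for k,v in pts.items()}
for k,v in r.items(): print(k,v.round(1))
a=lambda p,q:np.degrees(np.arctan2(*(r[q]-r[p])[::-1]))
print('yaw far edge',a('cT','far'),'end edge',a('cT','cB')+270,'near',a('cB','near'))
m=lambda p,q:(r[p]+r[q])/2
for p in ('cT','cB'),('tT','tB'),('bT','bB'),('eT','eB'): print(p,m(*p).round(1),np.linalg.norm(r[p[0]]-r[p[1]]).round(1))
```

```text
cT [ 602.2 -126.7]
cB [ 414.4 -136.3]
far [584.4 228.8]
near [403.6  22.7]
tT [543.6 -57.4]
tB [464.6 -62.3]
bT [528.7 -10. ]
bB [477.3 -14.3]
eT [528.7  30.7]
eB [475.8  28.1]
yaw far edge 92.87209536155616 end edge 92.92401519279022 near 93.88293800163075
('cT', 'cB') [ 508.3 -131.5] 188.1
('tT', 'tB') [504.1 -59.9] 79.2
('bT', 'bB') [503.  -12.2] 51.7
('eT', 'eB') [502.3  29.4] 52.9
```

```bash
python3 -c "
from h import *
st(); rows([.4408,-.2614,.10],-117.04)"
```

```text
1.05 [ 394.  -211.7  295. ] [ 1.7993e+02 -3.0000e-02 -1.1101e+02] F [-0.4 -0.1 -0.2] w 93.9 q [-35.5  -8.1  81.3  -0.  106.9  75.5]
turn [ 0.06 -0.03  6.03] shift [ 29.5 -61.7 195. ]
```

```bash
python3 -m jog '[[[0,0,2],[7,-15,45],-1],[[0,0,4],[15,-31,90],-1],[[0,0,6],[22,-46,135],-1],[[0,0,6],[29,-61,180],-1],[[0,0,6],[29.5,-61.7,195],-1]]'; python3 -m jog '[[[0,0,0],[0,0,0],-1],[[0,0,0],[0,0,0],-1],[[0,0,0],[0,0,0],-1]]'; python3 -c "
from h import *
st(); rows([.4408,-.2614,.021],-117.04)"
```

```text
time: 1.55
tool_pos: [0.4375, -0.2618, 0.0934]
ee_rot: [3.13, 0.001, -2.047]
wrist_force: [-0.2, 1.3, -0.0]
width: 0.0938
time: 1.85
tool_pos: [0.4417, -0.2626, 0.1026]
ee_rot: [-3.138, -0.001, -2.044]
wrist_force: [0.3, -0.3, 1.0]
width: 0.0942
1.85 [ 441.7 -262.6  102.6] [-1.7981e+02 -4.0000e-02 -1.1713e+02] F [ 0.3 -0.3  1. ] w 94.2 q [-37.    2.8  92.7  -0.   84.3  80.1]
turn [-0.19 -0.04 -0.09] shift [-0.7  1.7 81.6]
```

```bash
python3 -m jog '[[[0,0,0],[-0.5,1.5,40],-1],[[0,0,0],[-0.5,1.5,70],-1],[[0,0,0],[-0.5,1.5,79],-1],[[0,0,0],[-0.5,1.5,79],-1],[[0,0,0],[-0.5,1.5,79],-1]]'; python3 -m jog '[[[0,0,0],[0,0,0],1],[[0,0,0],[0,0,0],1],[[0,0,0],[0,0,0],1],[[0,0,0],[0,0,0],1],[[0,0,0],[0,0,0],1]]';python3 -m jog '[[[0,0,0],[0,0,0],1],[[0,0,0],[0,0,0],1],[[0,0,0],[0,0,0],1],[[0,0,0],[0,0,0],1]]'; python3 -c "
from h import *
st()"
```

```text
time: 2.35
tool_pos: [0.4416, -0.2611, 0.0239]
ee_rot: [-3.138, -0.001, -2.043]
wrist_force: [0.4, -0.4, -0.0]
width: 0.0939
time: 2.85
tool_pos: [0.4403, -0.2602, 0.0219]
ee_rot: [-3.141, -0.0, -2.043]
wrist_force: [0.1, -0.5, -0.4]
width: 0.0576
time: 3.25
tool_pos: [0.4402, -0.2602, 0.0216]
ee_rot: [3.141, -0.0, -2.043]
wrist_force: [-1.0, 0.0, -0.4]
width: 0.025
3.25 [ 440.2 -260.2   21.6] [ 1.7999e+02 -1.0000e-02 -1.1706e+02] F [-1.   0.  -0.4] w 25.0 q [-36.9   6.6  98.4  -0.   75.   80.1]
```

```bash
python3 -m jog '[[[0,0,0],[0,0,-25],1],[[0,0,0],[0,0,-50],1],[[0,0,-8],[0,0,-50],1],[[0,0,-16],[0,0,-50],1],[[0,0,-24],[0,0,-50],1]]'; python3 -m jog '[[[0,0,-8],[0,0,0],1],[[0,0,-16],[0,0,0],1],[[0,0,-24],[0,0,0],1],[[0,0,-32],[0,0,0],1],[[0,0,-40],[0,0,0],1]]';  python3 -m jog '[[[0,0,-8],[0,0,0],1],[[0,0,-16],[0,0,0],1],[[0,0,-24],[0,0,0],1],[[0,0,-32],[0,0,0],1],[[0,0,-40],[0,0,0],1]]'; python3 -m jog '[[[0,0,0],[0,0,0],1],[[0,0,0],[0,0,0],1]]'; python3 -c "
from h import *
st(); rows([.5117,-.1969,.055],2.9)"
```

```text
time: 3.75
tool_pos: [0.4398, -0.2599, 0.0713]
ee_rot: [3.141, 0.0, -1.618]
wrist_force: [0.0, -0.8, -1.7]
width: 0.0238
time: 4.25
tool_pos: [0.4397, -0.2598, 0.0709]
ee_rot: [3.141, 0.001, -0.92]
wrist_force: [-0.3, -0.7, -2.0]
width: 0.0239
time: 4.75
tool_pos: [0.4397, -0.2599, 0.0709]
ee_rot: [-3.141, 0.001, -0.222]
wrist_force: [0.0, -0.6, -1.4]
width: 0.0237
time: 4.95
tool_pos: [0.44, -0.26, 0.0712]
ee_rot: [-3.141, 0.001, -0.231]
wrist_force: [0.7, 0.6, -1.5]
width: 0.0238
4.95 [ 440.  -260.    71.2] [-1.7999e+02  4.0000e-02 -1.3230e+01] F [ 0.7  0.6 -1.5] w 23.8 q [-36.9   3.9  95.2  -0.   80.9 -23.7]
turn [ -0.02   0.04 -16.13] shift [ 55.4 -77.8  16.2]
```

```bash
python3 -m jog '[[[0,0,-6],[20,-27,0],1],[[0,0,-12],[40,-54,5],1],[[0,0,-16.1],[55.4,-77.8,16],1],[[0,0,-16.1],[55.4,-77.8,16],1],[[0,0,-16.1],[55.4,-77.8,16],1]]'; python3 -m jog '[[[0,0,0],[0,0,0],1],[[0,0,0],[0,0,0],1]]'
python3 - <<'E'
from h import *
st(); snap('wrist','w2'); im=cv2.imread('pics/w2.png'); cv2.imwrite('pics/w2b.png',cv2.resize(im[:260],(800,325)))
E
```

```text
time: 5.45
tool_pos: [0.5115, -0.1965, 0.0551]
ee_rot: [-3.141, 0.002, 0.052]
wrist_force: [0.0, 0.4, -2.2]
width: 0.0235
time: 5.65
tool_pos: [0.5114, -0.1978, 0.0562]
ee_rot: [3.141, -0.0, 0.051]
wrist_force: [-0.4, -0.3, -2.4]
width: 0.0237
5.65 [ 511.4 -197.8   56.2] [ 1.7996e+02 -3.0000e-02  2.9200e+00] F [-0.4 -0.3 -2.4] w 23.7 q [-27.1   9.2  91.2  -0.   79.6 -30. ]
```

View pics/w2b.png

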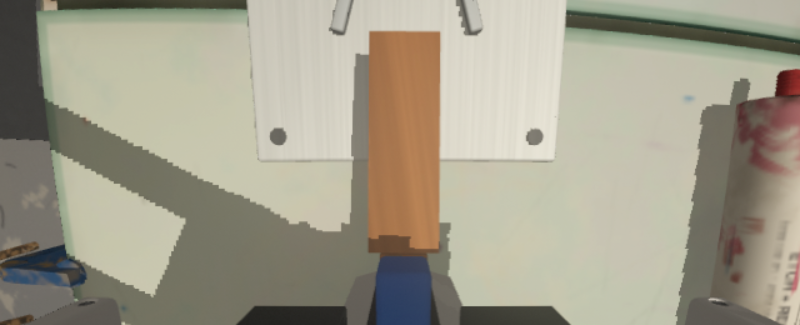

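The wedge is held, aligned and centred over the lane. Tip edges are at (370,31) and (440,31), rail tips at (340,32) and (474,32), and board corners at (258,160) and (554,160).

Run:
```python
from h import *
C=lambda x,y,h:w3('w2',x/1.25,y/1.25,h=h)[:2]*1e3
m,B=cloud('w2')
g=lambda a,b:(a+b)/2
cl,cr=C(258,160,.006),C(555,160,.006); hl,hr=C(278,136,.006),C(535,136,.006); rl,rr=C(340,32,.0135),C(474,32,.0135)
tl,tr=C(370,31,.0396),C(440,31,.0396); bl,br=C(368,250,.0616),C(440,250,.0616)
for n,a,b in ('corner',cl,cr),('hole',hl,hr),('railtip',rl,rr),('tip',tl,tr),('back',bl,br): 
    d=b-a; print(n,g(a,b).round(1),np.linalg.norm(d).round(1),'yaw',np.degrees(np.arctan2(d[1],d[0])).round(2)+90)
hsv=cv2.cvtColor(m,cv2.COLOR_RGB2HSV); s=np.zeros((400,640),bool); s[22:200,280:365]=1
k=s&(hsv[...,0]<20)&(hsv[...,1]>100)&(B[...,2]>.03); Q=B[k]; print(cv2.minAreaRect((Q[:,:2]*1e3).astype(np.float32)),np.nanpercentile(Q[:,2],[1,99]))
```

```text
corner [ 510. -130.] 188.2 yaw 92.95
hole [ 509.2 -115.5] 160.4 yaw 92.96
railtip [506.3 -58.6] 76.6 yaw 92.99
tip [505.4 -66.8] 35.2 yaw 92.97
back [ 510.4 -174.8] 36.2 yaw 92.93
((507.51751708984375, -120.63508605957031), (35.63474655151367, 108.63101196289062), 2.9632062911987305) [0.03875858 0.06040706]
```

```bash
python3 -m jog '[[[0,0,0],[1.6,0,13],1],[[0,0,0],[1.6,0,22],1],[[0,0,0],[1.6,0,25],1],[[0,0,0],[1.6,0,26.5],1],[[0,0,0],[1.6,0,26.5],1]]'; python3 -m jog '[[[0,0,0],[0,0,0],1],[[0,0,0],[0,-10,0],1],[[0,0,0],[0,-25,0],1],[[0,0,0],[0,-40,0],1],[[0,0,0],[0,-45,0],1]]';python3 -m jog '[[[0,0,0],[0,-10,0],1],[[0,0,0],[0,-25,0],1],[[0,0,0],[0,-40,0],1],[[0,0,0],[0,-45,0],1],[[0,0,0],[0,-45,0],1]]'; python3 -m jog '[[[0,0,0],[0,0,0],1],[[0,0,0],[0,0,0],1]]'; python3 -c "
from h import *
st()"
```

```text
time: 6.2
tool_pos: [0.5132, -0.1967, 0.0288]
ee_rot: [-3.141, 0.0, 0.053]
wrist_force: [0.1, -0.2, -1.2]
width: 0.0239
time: 6.7
tool_pos: [0.5107, -0.1494, 0.0292]
ee_rot: [-3.141, 0.0, 0.055]
wrist_force: [0.7, -0.2, -2.1]
width: 0.0236
time: 7.2
tool_pos: [0.5086, -0.1059, 0.0292]
ee_rot: [3.141, 0.0, 0.055]
wrist_force: [0.6, -0.0, -1.9]
width: 0.0239
time: 7.4
tool_pos: [0.5087, -0.1074, 0.0292]
ee_rot: [3.141, -0.0, 0.053]
wrist_force: [0.3, 0.2, -1.7]
width: 0.024
7.4 [ 508.7 -107.4   29.2] [ 1.7997e+02 -1.0000e-02  3.0100e+00] F [ 0.3  0.2 -1.7] w 24.0 q [-18.2   7.2  96.8  -0.   76.  -21.2]
```

```bash
python3 -m jog '[[[0,0,0],[0,0,0.8],1],[[0,0,0],[0,0,1.2],1],[[0,0,0],[0,0,1.2],1]]'; python3 -m jog '[[[0,0,0],[0,0,0],-0.3],[[0,0,0],[0,0,0],-0.3],[[0,0,0],[0,0,0],-0.3]]'; python3 -m jog '[[[0,0,0],[0,0,-3],1],[[0,0,0],[0,0,-3],1],[[0,0,0],[0,0,-3],1],[[0,0,0],[0,0,-3],1],[[0,0,0],[0,0,-3],1]]'; python3 -m jog '[[[0,0,0],[0,0,0],1],[[0,0,0],[0,0,0],1],[[0,0,0],[0,0,0],1]]'; python3 -c "
from h import *
st()"
```

```text
time: 7.7
tool_pos: [0.5087, -0.1074, 0.0283]
ee_rot: [3.141, -0.0, 0.053]
wrist_force: [-1.0, -0.5, -0.5]
width: 0.024
time: 8.0
tool_pos: [0.5088, -0.1069, 0.0281]
ee_rot: [3.142, -0.0, 0.053]
wrist_force: [0.7, -0.3, -1.2]
width: 0.0443
time: 8.5
tool_pos: [0.5087, -0.1069, 0.0311]
ee_rot: [3.141, -0.0, 0.053]
wrist_force: [0.3, 0.3, 1.0]
width: 0.0236
time: 8.8
tool_pos: [0.5087, -0.1069, 0.0311]
ee_rot: [3.141, -0.0, 0.053]
wrist_force: [0.0, -1.1, 0.9]
width: 0.0244
8.8 [ 508.7 -106.9   31.1] [ 1.7999e+02 -2.0000e-02  3.0400e+00] F [ 0.  -1.1  0.9] w 24.4 q [-18.1   7.   96.7  -0.   76.2 -21.2]
```

```bash
python3 -m jog '[[[0,0,0],[0,-8,0],1],[[0,0,0],[0,-16,0],1],[[0,0,0],[0,-24,0],1],[[0,0,0],[0,-32,0],1],[[0,0,0],[0,-32,0],1]]'; for i in 1 2; do python3 -m jog '[[[0,0,0],[0,-3,0],1],[[0,0,0],[0,-6,0],1],[[0,0,0],[0,-9,0],1],[[0,0,0],[0,-12,0],1],[[0,0,0],[0,-12,0],1]]'; done;  python3 -m jog '[[[0,0,0],[0,-3,0],1],[[0,0,0],[0,-6,0],1],[[0,0,0],[0,-9,0],1],[[0,0,0],[0,-12,0],1],[[0,0,0],[0,-12,0],1]]'
```

```text
time: 9.3
tool_pos: [0.5069, -0.0731, 0.0311]
ee_rot: [-3.14, -0.0, 0.055]
wrist_force: [-0.7, 1.8, 1.5]
width: 0.0238
time: 9.8
tool_pos: [0.5064, -0.0627, 0.0311]
ee_rot: [-3.141, -0.0, 0.053]
wrist_force: [-0.4, 0.1, 2.9]
width: 0.0237
time: 10.3
tool_pos: [0.5061, -0.0529, 0.0313]
ee_rot: [3.138, -0.001, 0.053]
wrist_force: [0.8, -6.9, 1.6]
width: 0.0238
time: 10.8
tool_pos: [0.5054, -0.0408, 0.0312]
ee_rot: [3.138, -0.001, 0.053]
wrist_force: [0.4, -6.5, 2.1]
width: 0.024
```

```bash
python3 -m jog '[[[0,0,0],[0,-3,0],1],[[0,0,0],[0,-6,0],1],[[0,0,0],[0,-9,0],1],[[0,0,0],[0,-11,0],1],[[0,0,0],[0,-11,0],1]]'; python3 -m jog '[[[0,0,0],[0,-1,0],1],[[0,0,0],[0,-2,0],1],[[0,0,0],[0,-2,0],1]]'; python3 -m jog '[[[0,0,0],[0,-1,0],1],[[0,0,0],[0,-2,0],1],[[0,0,0],[0,-2,0],1]]'
```

```text
time: 11.3
tool_pos: [0.5047, -0.0298, 0.0311]
ee_rot: [3.138, -0.001, 0.053]
wrist_force: [0.9, -6.2, 2.3]
width: 0.0238
time: 11.6
tool_pos: [0.5046, -0.0281, 0.0312]
ee_rot: [3.138, -0.0, 0.052]
wrist_force: [0.4, -7.2, 2.3]
width: 0.024
time: 11.9
tool_pos: [0.5045, -0.0261, 0.0312]
ee_rot: [3.138, -0.0, 0.052]
wrist_force: [0.8, -7.4, 1.8]
width: 0.024
```

Run:
```python
from h import *
st(); snap('scene','s3'); snap('wrist','w3'); im=cv2.imread('pics/w3.png'); a=cv2.resize(im[:260],(800,325)); b=cv2.imread('pics/s3.png')[200:270,210:320]; b=cv2.resize(b,(400,255),interpolation=cv2.INTER_CUBIC)
c=np.zeros((580,800,3),np.uint8); c[:325]=a; c[325:,:400]=b; cv2.imwrite('pics/w3b.png',c)
```

```text
11.9 [504.5 -26.1  31.2] [ 1.7977e+02 -3.0000e-02  3.0000e+00] F [ 0.8 -7.4  1.8] w 24.0 q [ -9.2   5.2  98.7  -0.2  76.  -12.2]
```

View pics/w3b.png

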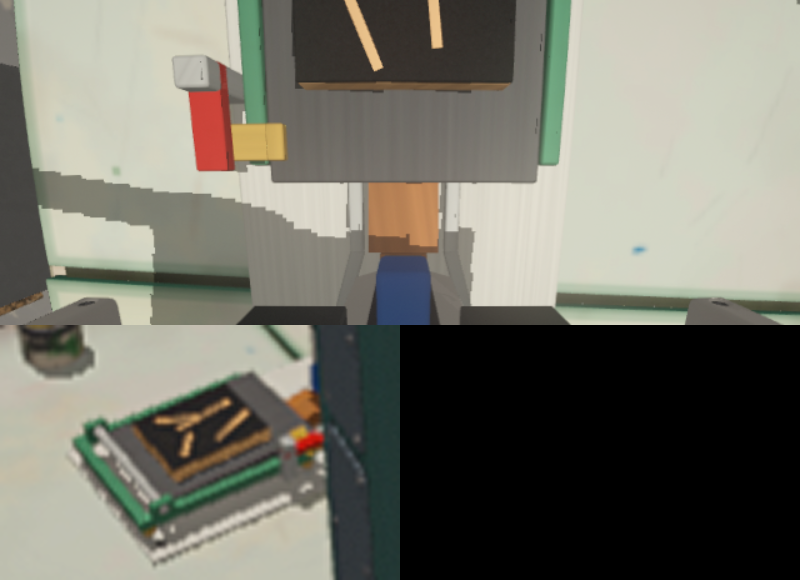

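The wedge is centred between the rails and the bed is lifting. The tongue is beside the red lug at (255,140). I'll continue in fine steps.

```bash
for i in 1 2 ; do python3 -m jog '[[[0,0,0],[0,-1,0],1],[[0,0,0],[0,-1,0],1]]' | egrep 'tool_pos|force'; done; python3 -m jog '[[[0,0,0],[0,-1,0],1],[[0,0,0],[0,-1,0],1]]'
```

```text
tool_pos: [0.5044, -0.0251, 0.0312]
wrist_force: [1.1, -7.6, 1.6]
tool_pos: [0.5044, -0.0242, 0.0311]
wrist_force: [0.5, -7.6, 1.9]
time: 12.6
tool_pos: [0.5043, -0.0231, 0.0311]
ee_rot: [3.138, -0.0, 0.052]
wrist_force: [0.6, -6.9, 2.9]
width: 0.0239
```

```bash
python3 -m jog '[[[0,0,0],[0,-1,0],1],[[0,0,0],[0,-1,0],1]]' | egrep 'tool_pos|force'; python3 -m jog '[[[0,0,0],[0,-1,0],1],[[0,0,0],[0,-1,0],1]]'| egrep 'tool_pos|force'
```

```text
tool_pos: [0.5043, -0.0221, 0.0312]
wrist_force: [0.9, -7.3, 1.9]
tool_pos: [0.5043, -0.0216, 0.0312]
wrist_force: [-0.0, -8.8, 2.1]
```

```bash
python3 -m jog '[[[0,0,0],[0,-0.7,0],1],[[0,0,0],[0,-0.7,0],1]]' | egrep 'tool_pos|force'
```

```text
tool_pos: [0.5042, -0.0215, 0.0311]
wrist_force: [0.6, -10.6, 1.4]
```

```bash
python3 -m jog '[[[0,0,0],[0,-0.7,0],1],[[0,0,0],[0,-0.7,0],1]]' | egrep 'tool_pos|force'
```

```text
tool_pos: [0.5043, -0.0214, 0.0312]
wrist_force: [0.7, -11.1, 1.7]
```

```bash
python3 -m jog '[[[0,0,0],[0,0,0],0.2],[[0,0,0],[0,0,0],-0.2],[[0,0,0],[0,0,0],-0.2],[[0,0,0],[0,0,0],-0.2]]'; python3 -m jog '[[[0,0,0],[0,0,-25],-0.2],[[0,0,0],[0,0,-50],-0.2],[[0,0,0],[0,15,-50],1],[[0,0,0],[0,40,-50],1],[[0,0,0],[0,40,-50],1]]'; python3 -m jog '[[[0,0,0],[0,0,0],1],[[0,0,0],[0,0,0],1],[[0,0,0],[0,0,0],1],[[0,0,0],[0,0,0],1],[[0,0,0],[0,0,0],1]]'
python3 - <<'E'
from h import *
st(); snap('wrist','w4'); im=cv2.imread('pics/w4.png'); cv2.imwrite('pics/w4b.png',cv2.resize(im,(800,500)))
E
```

```text
time: 13.8
tool_pos: [0.5035, -0.0171, 0.0306]
ee_rot: [-3.141, 0.001, 0.053]
wrist_force: [-1.5, 0.4, 0.9]
width: 0.053
time: 14.3
tool_pos: [0.5057, -0.06, 0.0802]
ee_rot: [3.14, 0.001, 0.05]
wrist_force: [0.3, -0.2, 0.1]
width: 0.0358
time: 14.8
tool_pos: [0.506, -0.0572, 0.0809]
ee_rot: [-3.142, 0.0, 0.054]
wrist_force: [-0.5, -0.3, -0.1]
width: 0.0004
14.8 [506.  -57.2  80.9] [-180.      0.      3.08] F [-0.5 -0.3 -0.1] w 0.4 q [-12.8   3.2  94.8   0.   82.  -15.9]
```

View pics/w4b.png

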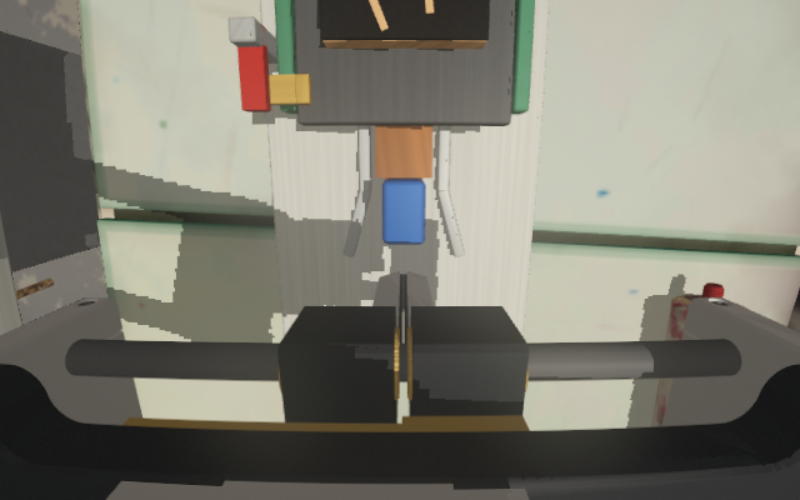

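The handle stands straight and free at (404,210), with the shut fingers centred behind it. Now I'll go low behind it and press.

```bash
python3 -m jog '[[[0,0,0],[0,0,30],1],[[0,0,0],[0,0,55],1],[[0,0,0],[0,0,62],1],[[0,0,0],[0,0,62],1],[[0,0,0],[0,0,62],1]]'; python3 -m jog '[[[0,0,0],[0,-3,0],1],[[0,0,0],[0,-6,0],1],[[0,0,0],[0,-8,0],1],[[0,0,0],[0,-8,0],1]]'; python3 -m jog '[[[0,0,0],[0,-1,0],1],[[0,0,0],[0,-2,0],1],[[0,0,0],[0,-2,0],1]]'
```

```text
time: 15.35
tool_pos: [0.5068, -0.0578, 0.0201]
ee_rot: [3.141, -0.002, 0.053]
wrist_force: [0.4, -0.3, -0.1]
width: 0.0005
time: 15.75
tool_pos: [0.5058, -0.0493, 0.0195]
ee_rot: [3.141, -0.001, 0.054]
wrist_force: [-0.6, 0.3, -0.4]
width: 0.0007
time: 16.05
tool_pos: [0.5054, -0.0475, 0.0189]
ee_rot: [3.142, 0.0, 0.053]
wrist_force: [-0.2, -0.7, 0.6]
width: 0.0003
```

```bash
for i in 1 2 3; do python3 -m jog '[[[0,0,0],[0,-1,0],1],[[0,0,0],[0,-1,0],1]]' | egrep 'tool_pos|force'; done
```

```text
tool_pos: [0.5054, -0.0467, 0.0189]
wrist_force: [0.1, -0.5, 1.0]
tool_pos: [0.5054, -0.0468, 0.019]
wrist_force: [-0.3, -4.4, -1.1]
tool_pos: [0.5054, -0.0468, 0.019]
wrist_force: [0.6, -7.5, -0.3]
```

```bash
for i in 1 2; do python3 -m jog '[[[0,0,0],[0,-1,0],1],[[0,0,0],[0,-1,0],1]]' | egrep 'tool_pos|force'; done
```

```text
tool_pos: [0.5054, -0.0468, 0.019]
wrist_force: [0.1, -9.9, -0.9]
tool_pos: [0.5055, -0.0467, 0.0191]
wrist_force: [0.4, -12.3, -2.8]
```

```bash
python3 -m jog '[[[0,0,0],[0,-1,0.3],1],[[0,0,0],[0,-1,0.3],1]]' | egrep 'tool_pos|force'
```

```text
tool_pos: [0.5056, -0.0467, 0.0191]
wrist_force: [0.3, -14.8, -1.1]
```

```bash
python3 -m jog '[[[0,0,0],[0,-0.4,0],1],[[0,0,0],[0,-0.4,0],1]]' | egrep 'tool_pos|force'; python3 -m jog '[[[0,0,0],[0,0,0],1],[[0,0,0],[0,0,0],1]]' | egrep 'tool_pos|force'
```

```text
tool_pos: [0.5056, -0.0467, 0.0191]
wrist_force: [0.4, -15.4, -1.7]
tool_pos: [0.5056, -0.0467, 0.0191]
wrist_force: [-0.3, -14.6, -1.3]
```

```bash
python3 -m jog '[[[0,0,0],[0,6,0],1],[[0,0,0],[0,20,0],1],[[0,0,0],[0,40,0],1],[[0,0,0],[0,40,-30],1],[[0,0,0],[0,40,-70],1]]'; python3 -m jog '[[[0,0,0],[0,30,-40],1],[[0,0,0],[0,60,-80],1],[[0,0,0],[0,60,-120],1],[[0,0,0],[0,60,-120],1],[[0,0,0],[0,60,-120],1]]';  python3 - <<'E'
from h import *
st(); snap('wrist','w5'); snap('top','top5'); im=cv2.imread('pics/w5.png'); a=cv2.resize(im[:250],None,fx=1.25,fy=1.25)
t=cv2.imread('pics/top5.png')[125:275,150:470]; t=cv2.resize(t,None,fx=1.85,fy=1.85); c=np.zeros((600,800,3),np.uint8); c[:a.shape[0],:a.shape[1]]=a; c[a.shape[0]:a.shape[0]+t.shape[0],:t.shape[1]]=t; cv2.imwrite('pics/w5b.png',c)
I,P=cloud('w5'); h=cv2.cvtColor(I,cv2.COLOR_RGB2HSV)
red=(h[...,0]<6)|(h[...,0]>174); red&=(h[...,1]>170)&(h[...,2]>120)&(P[...,2]>.03); print('red lug top z',np.nanmedian(P[...,2][red]),red.sum())
yel=(h[...,0]>18)&(h[...,0]<28)&(h[...,1]>130)&(P[...,2]>.02)&(P[...,2]<.08); print('tongue z',np.nanpercentile(P[...,2][yel],[10,50,90]),yel.sum())
I0,P0=cloud('w1'); h=cv2.cvtColor(I0,cv2.COLOR_RGB2HSV); yel=(h[...,0]>18)&(h[...,0]<28)&(h[...,1]>130)&(P0[...,2]>.02)&(P0[...,2]<.08); print('before',np.nanpercentile(P0[...,2][yel],[10,50,90]),yel.sum())
E
```

```text
time: 18.15
tool_pos: [0.5051, -0.081, 0.0867]
ee_rot: [-3.138, 0.006, 0.052]
wrist_force: [0.8, 0.5, 0.3]
width: 0.0006
time: 18.65
tool_pos: [0.511, -0.1414, 0.2098]
ee_rot: [3.141, -0.003, 0.053]
wrist_force: [-0.6, -0.8, 0.2]
width: 0.0006
18.65 [ 511.  -141.4  209.8] [ 1.7998e+02 -1.5000e-01  3.0400e+00] F [-0.6 -0.8  0.2] w 0.6 q [-21.6   2.3  80.9   0.   96.7 -24.7]
red lug top z 0.057775167190253135 296
tongue z [0.04869965 0.04993228 0.05091126] 309
before [0.02392137 0.04302548 0.06210531] 329
```

View pics/w5b.png

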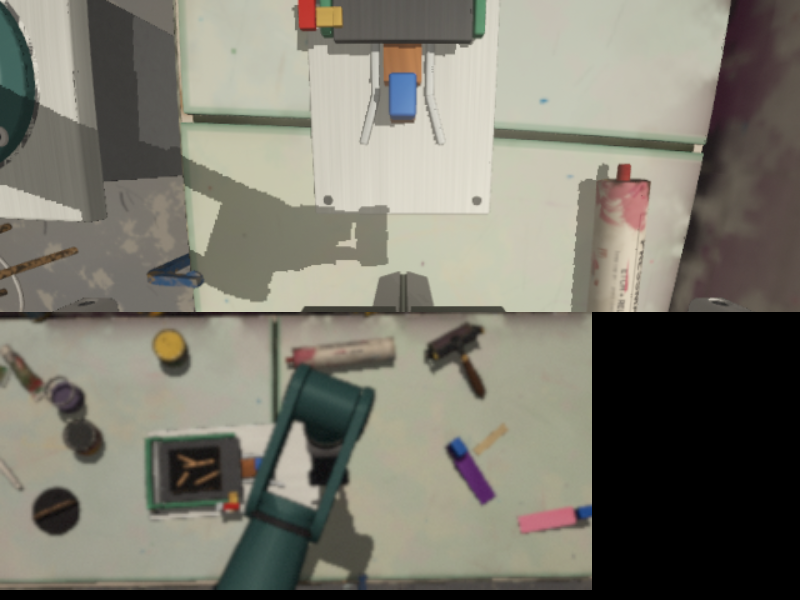

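The wedge lies flat in the lane with its handle at (403,95), and the hand is clear. The tongue is up about 7 mm from its rest height, and the bystanders look undisturbed. I'm handing the job in.

```bash
python3 -c "
from h import *
print(close_job())"
```

```text
the job is handed in; nothing more can be done
None
```

The wedge is in the lane under the bed with the bed up against the stop, and I handed the job in at about 18.7 s. I gripped the brown wooden wedge by its blue handle, slid it in thin end first until the push rose sharply (about 7 N to 11 N), and let go. I then pressed it from low behind with the shut fingers.

- **Snugness:** the last push was about 15 N without visible movement. Using the friction range given, that means roughly 16–23 N between bed and wedge, inside the 9–28 N window. I worked this out from the push; I could not measure the load itself after letting go.
- **Height:** depth images put the tongue's top face at about 43 mm before and 50 mm after, a rise of about 7 mm against the 7.5 mm expected. The "before" reading was noisy, so I relied mainly on the force rise.
- **Position:** the last pictures show the wedge straight and free between the rails, with the hand clear. The tin, baren and look-alike wedges appear undisturbed.
- **Disagreements:** the wrist and top cameras differed by about 2 mm on the board's position, so I centred the wedge using positions taken from one picture. While lifting, the push was about 7 N, slightly above the roughly 6 N expected.

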